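# Find the stamped crate and dispatch it

### The job

Only one of the two plywood crates is stamped underneath. Without gripping or lifting anything, push each crate over onto its side so that its underside can be seen; once both are lying, push the stamped one, as it lies, into the dispatch lane so that all of it is between the two white lines and their ends. Leave the other crate lying on its side outside the lane, and don't disturb the other things on the bench.

Things in the scene. Friction and masses are not known exactly. Their poses are not given: they have to be found in the camera images.
- crate_stamped: closed plywood crate, 90 x 90 mm in plan, 150 mm high, 0.35 to 0.7 kg, mass centre at its middle; stands upright at first, one each side of the lane (either way round). Origin: centre of its underside; z to the lid, x, y square to its sides. Looks like the other but has a black stamp underneath: a 48 mm ring with a bar. Once tipped about 31 degrees it falls onto its side, 90 mm high
- crate_plain: closed plywood crate, 90 x 90 mm in plan, 150 mm high, 0.35 to 0.7 kg, mass centre at its middle; stands upright at first, one each side of the lane (either way round). Origin: centre of its underside; z to the lid, x, y square to its sides. Its underside is bare. Tips like the other one
- lane: dispatch lane on the bench: the strip between two white taped lines that run away from the robot (along its x axis), each 420 mm long and 16 mm wide, flat. Origin on the bench at the lane's middle; the inner edges of the lines are at y = -80 and +80 mm, the lane's ends at x = -210 and +210 mm in its frame
- stamped_c0 (a point): corner of the stamped crate, at (-45, -45, 0) mm in its frame
- stamped_c1 (a point): corner of the stamped crate, at (-45, -45, 150) mm in its frame
- stamped_c2 (a point): corner of the stamped crate, at (-45, 45, 0) mm in its frame
- stamped_c3 (a point): corner of the stamped crate, at (-45, 45, 150) mm in its frame
- stamped_c4 (a point): corner of the stamped crate, at (45, -45, 0) mm in its frame
- stamped_c5 (a point): corner of the stamped crate, at (45, -45, 150) mm in its frame
- stamped_c6 (a point): corner of the stamped crate, at (45, 45, 0) mm in its frame
- stamped_c7 (a point): corner of the stamped crate, at (45, 45, 150) mm in its frame
- plain_c0 (a point): corner of the plain crate, at (-45, -45, 0) mm in its frame
- plain_c1 (a point): corner of the plain crate, at (-45, -45, 150) mm in its frame
- plain_c2 (a point): corner of the plain crate, at (-45, 45, 0) mm in its frame
- plain_c3 (a point): corner of the plain crate, at (-45, 45, 150) mm in its frame
- plain_c4 (a point): corner of the plain crate, at (45, -45, 0) mm in its frame
- plain_c5 (a point): corner of the plain crate, at (45, -45, 150) mm in its frame
- plain_c6 (a point): corner of the plain crate, at (45, 45, 0) mm in its frame
- plain_c7 (a point): corner of the plain crate, at (45, 45, 150) mm in its frame
- coupling_mid (a point): steel shaft coupling, stepped disc 52 mm across and 45 mm high, standing beyond the lane's far end; point half-way up. Bystander
- jar_mid (a point): grey grease jar, 56 mm across, 70 mm high, standing beyond the lane's far end; point half-way up. Bystander
- mug_mid (a point): white mug, 76 mm across plus handle, 90 mm high, beyond the right-hand crate; point half-way up. Bystander
- screwdriver_grip (a point): screwdriver lying crosswise at the back behind the jar and the coupling, about 200 mm long; point in its handle. Bystander
- wrench_grip (a point): wrench lying left of the left-hand crate, about 180 mm long, pointing away from the robot; point in its handle. Bystander
There are look-alikes about, which are no part of the job. What is shaped like the crate_stamped but blue or red is not meant.

How it is judged:
On the way, in this order (a step that is already met when the one before it is completed fails the run):
1. both crates lie on their sides at the same time (angle between crate_stamped's own z axis and vertical between 1.4 and 1.74 rad and angle between crate_plain's own z axis and vertical between 1.4 and 1.74 rad), for 0.2 s.
2. the stamped crate lies wholly inside the dispatch lane (angle between crate_stamped's own z axis and vertical between 1.4 and 1.74 rad and y of stamped_c0 in the frame of lane between -0.082 and 0.082 m and x of stamped_c0 in the frame of lane between -0.212 and 0.212 m and y of stamped_c1 in the frame of lane between -0.082 and 0.082 m and x of stamped_c1 in the frame of lane between -0.212 and 0.212 m and y of stamped_c2 in the frame of lane between -0.082 and 0.082 m and x of stamped_c2 in the frame of lane between -0.212 and 0.212 m and y of stamped_c3 in the frame of lane between -0.082 and 0.082 m and x of stamped_c3 in the frame of lane between -0.212 and 0.212 m and y of stamped_c4 in the frame of lane between -0.082 and 0.082 m and x of stamped_c4 in the frame of lane between -0.212 and 0.212 m and y of stamped_c5 in the frame of lane between -0.082 and 0.082 m and x of stamped_c5 in the frame of lane between -0.212 and 0.212 m and y of stamped_c6 in the frame of lane between -0.082 and 0.082 m and x of stamped_c6 in the frame of lane between -0.212 and 0.212 m and y of stamped_c7 in the frame of lane between -0.082 and 0.082 m and x of stamped_c7 in the frame of lane between -0.212 and 0.212 m), for 0.2 s.
At the end, for the whole second after the job is handed in: The stamped crate lies on its side (within 10 degrees) with all of it between the lane's lines and ends (2 mm allowed), the other crate lies on its side wholly outside the lane (2 mm allowed), both at rest; no bystander has moved more than 30 mm (all of step 2 and angle between crate_plain's own z axis and vertical between 1.4 and 1.74 rad and (y of each of plain_c0, plain_c1, plain_c2, plain_c3, plain_c4, plain_c5, plain_c6, plain_c7 in the frame of lane above 0.078 m or y of each of plain_c0, plain_c1, plain_c2, plain_c3, plain_c4, plain_c5, plain_c6, plain_c7 in the frame of lane below -0.078 m or x of each of plain_c0, plain_c1, plain_c2, plain_c3, plain_c4, plain_c5, plain_c6, plain_c7 in the frame of lane above 0.208 m or x of each of plain_c0, plain_c1, plain_c2, plain_c3, plain_c4, plain_c5, plain_c6, plain_c7 in the frame of lane below -0.208 m) and linear speed of each of crate_stamped, crate_plain below 0.02 m/s and distance of each of coupling_mid, jar_mid, mug_mid, screwdriver_grip, wrench_grip from where it was at the start of the episode below 0.03 m); the robot touches nothing.
It fails at once if a crate is lifted clear of the bench (every corner more than 12 mm up) (height (world z) of each of stamped_c0, stamped_c1, stamped_c2, stamped_c3, stamped_c4, stamped_c5, stamped_c6, stamped_c7 above 0.012 m or height (world z) of each of plain_c0, plain_c1, plain_c2, plain_c3, plain_c4, plain_c5, plain_c6, plain_c7 above 0.012 m).
It fails at once if a bystander is moved more than 30 mm (distance of any of coupling_mid, jar_mid, mug_mid, screwdriver_grip, wrench_grip from where it was at the start of the episode above 0.03 m).
It also fails if it takes over 72 s, if anything falls off the work surface, if the arm or the gripper's body presses on something with over 40 N, if the wrist force passes 120 N, or if a joint passes its speed limit or range.

### The arm

A 6-joint arm with a two-finger parallel gripper is mounted at the origin on the work surface. World frame = base frame: x ahead of the robot, y to its left, z up, the work surface at z = 0. Lengths are in m, angles in rad, forces in N, time in s.
With the tool pointing down it reaches from about 0.4 to 0.825 m from the base axis. Payload 7 kg.
Tool frame: the origin (TCP) lies midway between the tips of the shut fingers; the grasp point (between the pads) lies grip_depth behind it (grip_depth is the distance from the TCP to the grasp point, in m); z points along the fingers, y is the direction in which the jaws open and shut (so a half turn about z gives the same grasp; the last joint's range is limited). The gripper opens to 85 mm and grips with 20 to 120 N. Pads are 22 mm wide; open, the fingers measure 114 mm over their backs; the gripper's body (76 mm by 85 mm) begins 54 mm behind the grasp point. The pads swing forward as they close: fully open they stand 13 mm farther back than shut.
Start: joints at [-0.828, 0.359, 0.012, 0, -1.224, -0.288], TCP at [0.296, -0.606, 0.231] pointing down, gripper open.
Joint ranges: [-3.07, 3.07], [-1.43, 2.12], [-1.02, 1.25], [-3.03, 1.67], [-3.05, -0], [-3.03, 3.03]. Speed limits (rad/s): [2.39, 2.39, 3.01, 3.14, 3.14, 3.14].

### API

Orientations are given as a unit quaternion [x, y, z, w].
In Python, from bench import sense, camera, calibration, finish_job, grip_depth gives the robot as it stands.
- The arm moves only by the tool servo_tool, never from a script. Its argument "steps" is a list of rows, each an object of numbers: "fingers": the closure, from -1 (fully open) to 1 (shut); "tx", "ty", "tz": the shift along the tool's x, y, z in m; "rx", "ry", "rz": the turn, a rotation vector about the tool's x, y, z in degrees. In form: [{"fingers": .., "tx": .., "ty": .., "tz": .., "rx": .., "ry": .., "rz": ..}, ...]. A call has 1 to 20 rows; each row shifts and turns the commanded pose from where the row before left it, along the tool's axes as they then stand; what a row does not reach is not made up. A row lasts 1/12 s, in which the tool goes at most 41.7 mm and 7.16 degrees, less where a joint would pass 70% of its speed; a pose out of reach is approached as far as the arm can. A call is refused whole if a number of a shift passes 0.0417 or a number of a turn 7.16, either way. A call with a gripper value outside its range is refused whole. The fingers move at their own pace and stop on an object; the grip force is fixed at half the most. Time passes only in rows, so rows that do not move let the fingers close. It gives the time, the measured TCP pose, the force and the opening at its end, in the units of the state.
- sense(): the state, without advancing time (a new reading comes with each control period).
- camera(name): name is "scene" or "top" or "wrist"; returns (picture, depth): 384x512x3 uint8, red, green, blue; 384x512 float32, m along the optical axis (not along the pixel's ray), 0 where there is no reading.
- calibration(name): a dict with "vertical_fov" (degrees; the focal length in pixels is half the picture's height over the tangent of half this angle, whatever the lens; pixels are square), "cx", "cy" (the principal point, pixels), "k1" (the pictures are not rectified: a ray, as slopes to the right and down, at radius r is drawn at 1 + k1 r^2 times it, then the intrinsics apply), "origin" and "attitude" of the camera in the world; the wrist camera has in their place "hand_eye" (4x4, takes a point from camera to tool coordinates, whose origin is the TCP and whose axes are the flange's). Camera axes: x right, y down, z forward; pixel columns grow to the right and rows downward; lengths in m; the calibration is good to about 2 mm. A picture is of the moment at which its call begins: read the wrist's pose just before it. calibration takes no time and is no camera call.
- finish_job(): hands the job in, once; it reports no verdict.
The state is a dict: "clock": time; "joints": joint angles; "qvel": joint speeds; "joint_torque": joint torques, N m; "tcp_pos": TCP position; "orientation": TCP orientation; "wrist_force": force on the tool from outside, world axes, zero at the start; "moment": the same for the moment, N m; "grip_width": opening from 0.0 (shut) to 1.0 (fully open).
Only numpy, scipy, OpenCV 4.12 (cv2) and the standard library are available. Lean on these libraries where they do the work, as an engineer would, in place of code of your own. Each camera call takes 0.05 s, during which the arm holds its last target. There are 200 camera calls.

## Working session

There is one attempt and no reset: what is moved stays moved. The work goes in short steps, Python scripts to look and compute and a tool call to move; the robot and the scene stay as the last step left them, time stands still between calls to the robot, and variables do not carry over. Pictures are saved under pics/ and viewed, about 8 in all and at most 12, crops included, and the job is handed in when it is done.

Besides the shell and the picture viewer there is one more tool, called after "Request:" as name(argument=value, ...) on one line, values as JSON. servo_tool: Moves the arm, as the interface text tells. Its arguments: {"type":"object","properties":{"steps":{"type":"array"}},"required":["steps"]}

```bash
mkdir -p pics; ls
cat > h.py <<'E'
import numpy as np, cv2
from bench import sense, camera, calibration, finish_job, grip_depth
from scipy.spatial.transform import Rotation as R
def cam(name):
    c=calibration(name); s=sense()
    if 'hand_eye' in c:
        T=np.eye(4);T[:3,:3]=R.from_quat(s['orientation']).as_matrix();T[:3,3]=s['tcp_pos'];M=T@np.array(c['hand_eye']);Rm,o=M[:3,:3],M[:3,3]
    else:
        o=np.array(c['origin']);a=np.array(c['attitude']);Rm=R.from_quat(a).as_matrix() if a.size==4 else a.reshape(3,3)
    p,d=camera(name); f=p.shape[0]/2/np.tan(np.radians(c['vertical_fov'])/2)
    K=np.array([[f,0,c['cx']],[0,f,c['cy']],[0,0,1]])
    return p,d,dict(K=K,k=np.array([c['k1'],0,0,0.]),R=Rm,o=o)
def rays(C,uv):
    n=cv2.undistortPoints(np.array(uv,float).reshape(-1,1,2),C['K'],C['k'])[:,0]
    return np.c_[n,np.ones(len(n))]@C['R'].T
def onplane(C,uv,z):
    r=rays(C,uv); return C['o']+r*((z-C['o'][2])/r[:,2])[:,None]
def cloud(C,d):
    h,w=d.shape;u,v=np.meshgrid(np.arange(w),np.arange(h))
    return C['o']+rays(C,np.c_[u.ravel(),v.ravel()])*d.reshape(-1,1)
def proj(C,P):
    X=(np.array(P,float).reshape(-1,3)-C['o'])@C['R']
    return cv2.projectPoints(X.reshape(-1,1,3),np.zeros(3),np.zeros(3),C['K'],C['k'])[0][:,0]
E
python3 - <<'E'
from h import *
print(calibration('scene'),calibration('top'),calibration('wrist'),sense(),grip_depth)
ps=[]
for n in('scene','top'):
    p,d,C=cam(n); cv2.imwrite(f'pics/{n}0.png',p[:,:,::-1]); np.savez(f'{n}0.npz',p=p,d=d)
E
```

```text
pics
{'vertical_fov': 48.4960714717751, 'cx': 260.8272789590942, 'cy': 192.5602217669202, 'k1': -0.05611902176037538, 'origin': array([ 1.51754462, -0.5716702 ,  0.9656528 ]), 'attitude': array([ 0.78253266,  0.42662966, -0.2166696 , -0.39835168])} {'vertical_fov': 43.98117386110938, 'cx': 256.73454427898713, 'cy': 193.33752786969794, 'k1': -0.03771639812312814, 'origin': array([0.35580228, 0.0659318 , 1.81418202]), 'attitude': array([ 0.71200676, -0.70036622,  0.03520498, -0.03597417])} {'vertical_fov': 61.028580285664006, 'cx': 256.3508540268278, 'cy': 190.74949480582953, 'k1': -0.05188769332582547, 'hand_eye': array([[-1.91970689e-04, -9.61518970e-01, -2.74738484e-01,
         6.75879843e-02],
       [ 9.99999735e-01, -3.77656516e-04,  6.22967935e-04,
        -5.90843751e-04],
       [-7.02752265e-04, -2.74738291e-01,  9.61518787e-01,
        -1.42887138e-01],
       [ 0.00000000e+00,  0.00000000e+00,  0.00000000e+00,
         1.00000000e+00]])} {'clock': 0.0, 'joints': array([-8.27883087e-01,  3.59392877e-01,  1.10600239e-02, -3.35238856e-04,
       -1.22410241e+00, -2.88088860e-01]), 'qvel': array([ 0.00065975,  0.00046392, -0.00108948,  0.00053606,  0.00014868,
        0.00042423]), 'joint_torque': array([ 5.12966624e-03, -5.83318949e+01,  2.93433523e+01,  6.93635836e+00,
       -5.68767136e-03, -4.22101027e-05]), 'tcp_pos': array([ 0.29628407, -0.6059636 ,  0.230363  ]), 'orientation': array([-2.25401405e-01,  9.74265626e-01,  7.90667815e-04, -2.66855635e-04]), 'wrist_force': array([ 0.26931789,  0.89259874, -0.23766701]), 'moment': array([ 0.05226995, -0.0007854 ,  0.00254309]), 'grip_width': 1.0022215805267267} 0.0187
```

View pics/scene0.png

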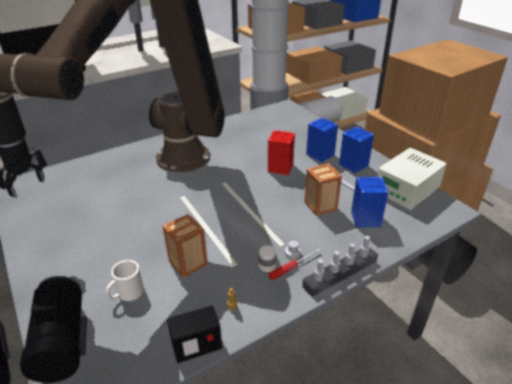

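View pics/top0.png

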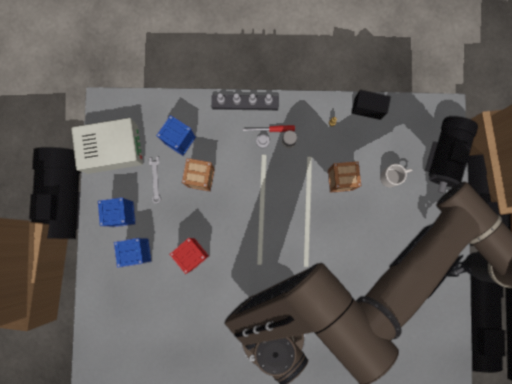

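The plywood crates are at top-view pixels (198,174) on the left and (345,176) on the right. The lane lines run from (263,155) to (260,264) and from (309,158) to (306,265). The blue and red boxes are look-alikes. The mug is at (396,174), the wrench at (155,180), the jar and coupling near (290,138) and (263,141), and the screwdriver at (270,128).

Run:
```python
from h import *
p,d,C=cam('top')
P=cloud(C,d).reshape(384,512,3)
hsv=cv2.cvtColor(p,cv2.COLOR_RGB2HSV)
# lane lines
m=((p.min(2)>150)&(hsv[...,1]<60)&(abs(P[...,2])<.02)).astype(np.uint8)
m[:, :235]=0;m[:,330:]=0;m[:148]=0
for c in cv2.findContours(m,0,2)[0]:
    if cv2.contourArea(c)>100:
        q=cv2.boxPoints(cv2.minAreaRect(c));print('line',onplane(C,q,0)[:,:2].round(4).tolist())
# objects by height
H=P[...,2]
print('table z',np.median(H[200:260,200:250]))
def top(name,box,lo,hi):
    u0,u1,v0,v1=box;mm=np.zeros(H.shape,np.uint8);mm[v0:v1,u0:u1]=((H>lo)&(H<hi))[v0:v1,u0:u1]
    cs=cv2.findContours(mm,0,2)[0]
    if not cs:print(name,'none');return
    c=max(cs,key=cv2.contourArea);z=np.median(H[mm>0]);(a,b,ang)=cv2.minAreaRect(c)
    q=cv2.boxPoints((a,b,ang));print(name,'z',z.round(3),'c',onplane(C,[a],z)[0].round(3),onplane(C,q,z)[:,:2].round(3).tolist())
top('L',(170,225,145,205),.12,.18)
top('R',(320,370,145,205),.12,.18)
top('mug',(375,420,150,200),.03,.12)
top('wrench',(147,165,150,210),.004,.05)
top('jar',(280,300,125,148),.03,.1)
top('coup',(250,275,125,150),.02,.1)
top('blueUp',(150,198,110,158),.05,.3)
top('blueMid',(90,140,190,235),.05,.3)
top('blueLow',(105,155,230,275),.05,.3)
top('red',(165,212,230,280),.05,.3)
top('sd',(240,300,122,133),.005,.06)
# scene cross-check of top corners
s,ds,S=cam('scene')
Q=cloud(S,ds).reshape(384,512,3)
for n,b in(('L',(298,345,155,220)),('R',(158,212,205,280))):
    u0,u1,v0,v1=b;q=Q[v0:v1,u0:u1].reshape(-1,3);k=(q[:,2]>.13)&(q[:,2]<.17)
    print('scene',n,q[k].mean(0).round(3),np.median(q[k,2]).round(3))
```

```text
line [[0.266, -0.111], [0.6684, -0.1213], [0.6681, -0.1403], [0.2656, -0.1296]]
table z -0.0008442041772545039
L z 0.148 c [0.593 0.284 0.148] [[0.556, 0.337], [0.647, 0.324], [0.632, 0.231], [0.54, 0.245]]
R z 0.148 c [ 0.595 -0.247  0.148] [[0.636, -0.195], [0.647, -0.29], [0.555, -0.299], [0.543, -0.204]]
mug z 0.071 c [ 0.613 -0.444  0.071] [[0.602, -0.377], [0.68, -0.455], [0.625, -0.51], [0.547, -0.433]]
wrench z 0.007 c [0.58  0.465 0.007] [[0.668, 0.492], [0.67, 0.449], [0.492, 0.437], [0.49, 0.48]]
jar z 0.067 c [ 0.74  -0.049  0.067] [[0.738, -0.011], [0.779, -0.049], [0.741, -0.087], [0.701, -0.048]]
coup z 0.034 c [0.741 0.051 0.034] [[0.757, 0.076], [0.768, 0.037], [0.724, 0.026], [0.714, 0.065]]
blueUp z 0.147 c [0.732 0.365 0.147] [[0.722, 0.438], [0.804, 0.387], [0.742, 0.292], [0.66, 0.342]]
blueMid z 0.147 c [0.45  0.569 0.147] [[0.492, 0.634], [0.505, 0.518], [0.409, 0.505], [0.396, 0.62]]
blueLow z 0.147 c [0.31  0.504 0.147] [[0.344, 0.571], [0.365, 0.457], [0.277, 0.438], [0.256, 0.552]]
red z 0.148 c [0.303 0.305 0.148] [[0.306, 0.374], [0.371, 0.299], [0.301, 0.237], [0.236, 0.312]]
sd z 0.019 c [0.795 0.026 0.019] [[0.777, 0.126], [0.809, 0.127], [0.812, -0.074], [0.781, -0.074]]
scene L [0.601 0.278 0.148] 0.15
scene R [ 0.604 -0.252  0.148] 0.149
```

The lane centre line is at about y=-0.037 and x runs roughly 0.26 to 0.68. I'll tip both crates towards the robot (-x). Then the undersides face the scene camera, the crates lie along the lane, and the mug, wrench and blue boxes stay clear.

First move: go behind the right-hand crate.

Request:
servo_tool(steps=[{"fingers":0,"tz":-0.02,"rz":6.8},{"fingers":0,"tz":-0.02,"rz":6.8},{"fingers":0,"rz":6.8},{"fingers":0,"tx":-0.0294,"ty":0.0235},{"fingers":0,"tx":-0.0294,"ty":0.0235},{"fingers":0,"tx":-0.0294,"ty":0.0235},{"fingers":0,"tx":-0.0294,"ty":0.0235},{"fingers":0,"tx":-0.0294,"ty":0.0235},{"fingers":0,"tx":-0.0294,"ty":0.0235},{"fingers":0,"tx":-0.0294,"ty":0.0235},{"fingers":0,"tx":-0.0294,"ty":0.0235},{"fingers":0,"tx":-0.0294,"ty":0.0235},{"fingers":0,"tx":-0.0294,"ty":0.0235},{"fingers":0,"tx":-0.0294,"ty":0.0235},{"fingers":0,"tx":-0.0294,"ty":0.0235},{"fingers":0,"tx":-0.0294,"ty":0.0235},{"fingers":0,"tx":-0.0294,"ty":0.0235},{"fingers":0},{"fingers":0}])

```text
validation failed for argument at $.st...
```

Run:
```python
from h import *
s=sense();print(s['tcp_pos'].round(4),R.from_quat(s['orientation']).as_matrix().round(3).tolist(),s['wrist_force'].round(2))
p,d,C=cam('wrist');H=cloud(C,d).reshape(384,512,3)
cv2.imwrite('pics/w1.png',p[:,:,::-1])
m=((H[...,2]>.14)&(H[...,2]<.158)&(d>.05)).astype(np.uint8)
for c in cv2.findContours(m,0,2)[0]:
    if cv2.contourArea(c)>1500: print(onplane(C,cv2.boxPoints(cv2.minAreaRect(c)),.15).round(3).tolist())
```

```text
[ 0.2964 -0.6061  0.2307] [[-0.898, -0.439, -0.001], [-0.439, 0.898, 0.001], [0.0, 0.001, -1.0]] [0.64 0.4  0.75]
```

View pics/w1.png

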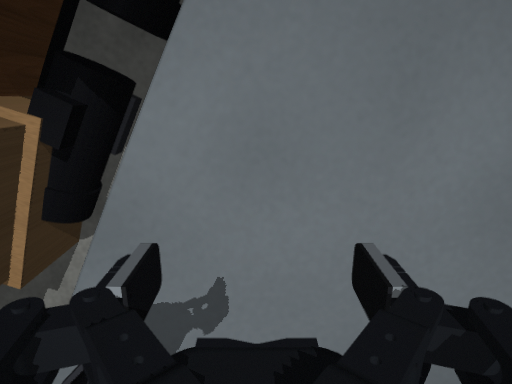

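The move was refused, probably because every key is required. The wrist picture shows only bare bench and the fingers, so the arm is still at the start. I'll resend it with full rows.

Request:
servo_tool(steps=[{"fingers":0,"tx":0,"ty":0,"tz":-0.02,"rx":0,"ry":0,"rz":6.8},{"fingers":0,"tx":0,"ty":0,"tz":-0.02,"rx":0,"ry":0,"rz":6.8},{"fingers":0,"tx":0,"ty":0,"tz":0,"rx":0,"ry":0,"rz":6.8},{"fingers":0,"tx":-0.0294,"ty":0.0235,"tz":0,"rx":0,"ry":0,"rz":0},{"fingers":0,"tx":-0.0294,"ty":0.0235,"tz":0,"rx":0,"ry":0,"rz":0},{"fingers":0,"tx":-0.0294,"ty":0.0235,"tz":0,"rx":0,"ry":0,"rz":0},{"fingers":0,"tx":-0.0294,"ty":0.0235,"tz":0,"rx":0,"ry":0,"rz":0},{"fingers":0,"tx":-0.0294,"ty":0.0235,"tz":0,"rx":0,"ry":0,"rz":0},{"fingers":0,"tx":-0.0294,"ty":0.0235,"tz":0,"rx":0,"ry":0,"rz":0},{"fingers":0,"tx":-0.0294,"ty":0.0235,"tz":0,"rx":0,"ry":0,"rz":0},{"fingers":0,"tx":-0.0294,"ty":0.0235,"tz":0,"rx":0,"ry":0,"rz":0},{"fingers":0,"tx":-0.0294,"ty":0.0235,"tz":0,"rx":0,"ry":0,"rz":0},{"fingers":0,"tx":-0.0294,"ty":0.0235,"tz":0,"rx":0,"ry":0,"rz":0},{"fingers":0,"tx":-0.0294,"ty":0.0235,"tz":0,"rx":0,"ry":0,"rz":0},{"fingers":0,"tx":-0.0294,"ty":0.0235,"tz":0,"rx":0,"ry":0,"rz":0},{"fingers":0,"tx":-0.0294,"ty":0.0235,"tz":0,"rx":0,"ry":0,"rz":0},{"fingers":0,"tx":-0.0294,"ty":0.0235,"tz":0,"rx":0,"ry":0,"rz":0},{"fingers":0,"tx":0,"ty":0,"tz":0,"rx":0,"ry":0,"rz":0},{"fingers":0,"tx":0,"ty":0,"tz":0,"rx":0,"ry":0,"rz":0}])

```text
clock: 1.83
tcp_pos: [0.6748, -0.2364, 0.2701]
orientation: [-0.051, 0.999, 0.0, -0.001]
wrist_force: [-0.3, -1.5, 1.0]
grip_width: 0.497
```

Run:
```python
from h import *
s=sense();print(s['clock'],s['tcp_pos'].round(4),R.from_quat(s['orientation']).as_matrix().round(3).tolist(),s['wrist_force'].round(2),s['grip_width'])
p,d,C=cam('wrist');H=cloud(C,d).reshape(384,512,3)
cv2.imwrite('pics/w2.png',p[:,:,::-1])
m=((H[...,2]>.14)&(H[...,2]<.158)&(d>.05)).astype(np.uint8)
for c in cv2.findContours(m,0,2)[0]:
    if cv2.contourArea(c)>1500: print(onplane(C,cv2.boxPoints(cv2.minAreaRect(c)),.15).round(3).tolist())
```

```text
1.8333 [ 0.6748 -0.2364  0.2701] [[-0.995, -0.101, -0.002], [-0.101, 0.995, 0.0], [0.001, 0.0, -1.0]] [-0.27 -1.48  0.98] 0.4967367126750583
[[0.647, -0.296, 0.15], [0.559, -0.3, 0.15], [0.55, -0.212, 0.15], [0.637, -0.199, 0.15]]
```

View pics/w2.png

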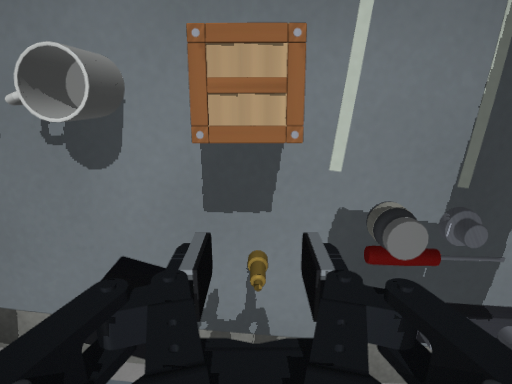

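The right crate is square to the tool, with its far face at x≈0.642. In the wrist view the brass figure (258,268) is well behind the fingers. Next: lower behind the crate and push.

Request:
servo_tool(steps=[{"fingers":0,"tx":0,"ty":-0.004,"tz":0.028,"rx":0,"ry":0,"rz":0},{"fingers":0,"tx":0,"ty":-0.004,"tz":0.028,"rx":0,"ry":0,"rz":0},{"fingers":0,"tx":0,"ty":0,"tz":0.028,"rx":0,"ry":0,"rz":0},{"fingers":0,"tx":0,"ty":0,"tz":0.028,"rx":0,"ry":0,"rz":0},{"fingers":0,"tx":0,"ty":0,"tz":0.028,"rx":0,"ry":0,"rz":0},{"fingers":0,"tx":0.008,"ty":0,"tz":0,"rx":0,"ry":0,"rz":0},{"fingers":0,"tx":0.008,"ty":0,"tz":0,"rx":0,"ry":0,"rz":0},{"fingers":0,"tx":0.007,"ty":0,"tz":0,"rx":0,"ry":0,"rz":0},{"fingers":0,"tx":0.007,"ty":0,"tz":0,"rx":0,"ry":0,"rz":0},{"fingers":0,"tx":0.007,"ty":0,"tz":0,"rx":0,"ry":0,"rz":0},{"fingers":0,"tx":0.007,"ty":0,"tz":0,"rx":0,"ry":0,"rz":0},{"fingers":0,"tx":0.007,"ty":0,"tz":0,"rx":0,"ry":0,"rz":0},{"fingers":0,"tx":0.007,"ty":0,"tz":0,"rx":0,"ry":0,"rz":0}])

```text
clock: 2.97
tcp_pos: [0.6163, -0.2521, 0.1323]
orientation: [-0.049, 0.999, -0.0, 0.001]
wrist_force: [2.7, 0.3, 2.8]
grip_width: 0.499
```

Run:
```python
from h import *
s=sense();print(s['tcp_pos'].round(4),s['wrist_force'].round(2))
p,d,C=cam('scene');cv2.imwrite('pics/s2.png',cv2.resize(p[150:330,80:400],None,fx=2.4,fy=2.4,interpolation=2)[:,:,::-1])
```

```text
[ 0.6163 -0.2521  0.1323] [2.74 0.29 2.78]
```

View pics/s2.png

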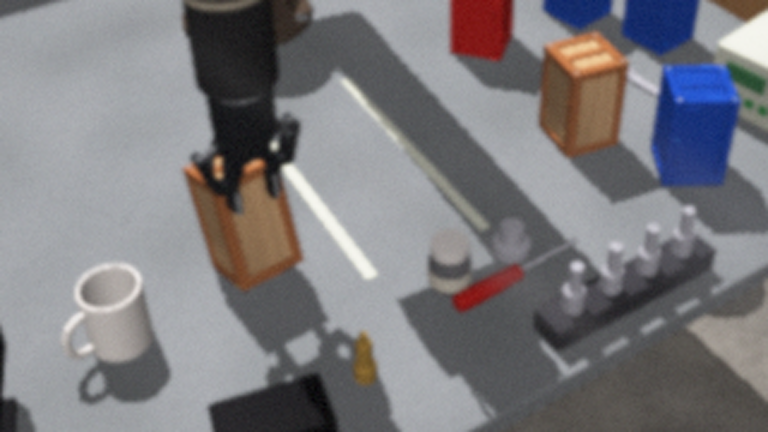

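The crate at crop (240,220) is tipping cleanly. I'll keep pushing, then withdraw upward.

Request:
servo_tool(steps=[{"fingers":0,"tx":0.007,"ty":0,"tz":0,"rx":0,"ry":0,"rz":0},{"fingers":0,"tx":0.007,"ty":0,"tz":0,"rx":0,"ry":0,"rz":0},{"fingers":0,"tx":0.007,"ty":0,"tz":0,"rx":0,"ry":0,"rz":0},{"fingers":0,"tx":0.006,"ty":0,"tz":0,"rx":0,"ry":0,"rz":0},{"fingers":0,"tx":0.006,"ty":0,"tz":0,"rx":0,"ry":0,"rz":0},{"fingers":0,"tx":0.006,"ty":0,"tz":0,"rx":0,"ry":0,"rz":0},{"fingers":0,"tx":0,"ty":0,"tz":0,"rx":0,"ry":0,"rz":0},{"fingers":0,"tx":0,"ty":0,"tz":0,"rx":0,"ry":0,"rz":0},{"fingers":0,"tx":0,"ty":0,"tz":0,"rx":0,"ry":0,"rz":0}])

```text
clock: 3.77
tcp_pos: [0.578, -0.2559, 0.1313]
orientation: [-0.049, 0.999, -0.0, -0.0]
wrist_force: [-0.9, 0.2, 0.1]
grip_width: 0.497
```

Run:
```python
from h import *
s=sense();print(s['tcp_pos'].round(4),s['wrist_force'].round(2))
p,d,C=cam('scene');Q=cloud(C,d).reshape(384,512,3)
q=Q[200:290,140:230].reshape(-1,3);q=q[(q[:,2]>.04)&(q[:,1]>-.34)&(q[:,1]<-.16)]
print(np.percentile(q,[2,50,98],axis=0).round(3))
k=(q[:,2]<.1);print(q[k].min(0),q[k].max(0),k.sum())
cv2.imwrite('pics/s3.png',cv2.resize(p[160:300,100:280],None,fx=3,fy=3,interpolation=2)[:,:,::-1])
```

```text
[ 0.578  -0.2559  0.1313] [-0.89  0.21  0.07]
[[ 0.413 -0.313  0.043]
 [ 0.55  -0.276  0.092]
 [ 0.6   -0.204  0.252]]
[ 0.40243115 -0.31374984  0.04009487] [ 0.81731978 -0.21031244  0.09808368] 1027
```

View pics/s3.png

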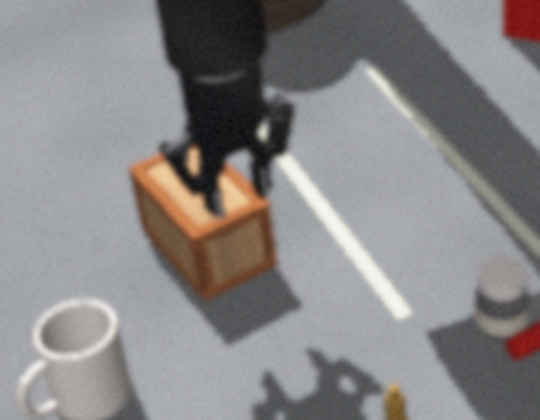

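The right crate is lying on its side. Its underside, at crop (240,250), is bare, so it is the plain one and well outside the lane. Next: go over to the left crate with the fingers shut, because a blue box is close by.

Request:
servo_tool(steps=[{"fingers":0,"tx":0,"ty":0,"tz":-0.035,"rx":0,"ry":0,"rz":0},{"fingers":0,"tx":0,"ty":0,"tz":-0.035,"rx":0,"ry":0,"rz":0},{"fingers":1,"tx":0,"ty":0,"tz":-0.035,"rx":0,"ry":0,"rz":7.1},{"fingers":1,"tx":0,"ty":0,"tz":-0.035,"rx":0,"ry":0,"rz":7.1},{"fingers":1,"tx":-0.001,"ty":0.0383,"tz":0,"rx":0,"ry":0,"rz":0},{"fingers":1,"tx":-0.001,"ty":0.0383,"tz":0,"rx":0,"ry":0,"rz":0},{"fingers":1,"tx":-0.001,"ty":0.0383,"tz":0,"rx":0,"ry":0,"rz":0},{"fingers":1,"tx":-0.001,"ty":0.0383,"tz":0,"rx":0,"ry":0,"rz":0},{"fingers":1,"tx":-0.001,"ty":0.0383,"tz":0,"rx":0,"ry":0,"rz":0},{"fingers":1,"tx":-0.001,"ty":0.0383,"tz":0,"rx":0,"ry":0,"rz":0},{"fingers":1,"tx":-0.001,"ty":0.0383,"tz":0,"rx":0,"ry":0,"rz":0},{"fingers":1,"tx":-0.001,"ty":0.0383,"tz":0,"rx":0,"ry":0,"rz":0},{"fingers":1,"tx":-0.001,"ty":0.0383,"tz":0,"rx":0,"ry":0,"rz":0},{"fingers":1,"tx":-0.001,"ty":0.0383,"tz":0,"rx":0,"ry":0,"rz":0},{"fingers":1,"tx":-0.001,"ty":0.0383,"tz":0,"rx":0,"ry":0,"rz":0},{"fingers":1,"tx":-0.001,"ty":0.0383,"tz":0,"rx":0,"ry":0,"rz":0},{"fingers":1,"tx":-0.001,"ty":0.0383,"tz":0,"rx":0,"ry":0,"rz":0},{"fingers":1,"tx":-0.001,"ty":0.0383,"tz":0,"rx":0,"ry":0,"rz":0},{"fingers":1,"tx":0,"ty":0,"tz":0,"rx":0,"ry":0,"rz":0},{"fingers":1,"tx":0,"ty":0,"tz":0,"rx":0,"ry":0,"rz":0}])

```text
clock: 5.48
tcp_pos: [0.6712, 0.2749, 0.2697]
orientation: [0.073, 0.997, -0.001, -0.001]
wrist_force: [-0.3, -0.4, -0.1]
grip_width: 0.002
```

Run:
```python
from h import *
s=sense();print(s['tcp_pos'].round(4),R.from_quat(s['orientation']).as_matrix().round(3).tolist(),s['wrist_force'].round(2),s['grip_width'])
p,d,C=cam('wrist');H=cloud(C,d).reshape(384,512,3)
cv2.imwrite('pics/w3.png',p[:,:,::-1])
m=((H[...,2]>.14)&(H[...,2]<.158)&(d>.05)).astype(np.uint8)
for c in cv2.findContours(m,0,2)[0]:
    if cv2.contourArea(c)>1500: r=cv2.minAreaRect(c);print(r[0],onplane(C,cv2.boxPoints(r),.15).round(3).tolist())
# lane lines from wrist and top
for n in('wrist','top'):
  if n=='top': p,d,C=cam('top');H=cloud(C,d).reshape(384,512,3)
  W=onplane(C,np.stack(np.meshgrid(np.arange(512),np.arange(384)),-1).reshape(-1,2),0).reshape(384,512,3)
  hsv=cv2.cvtColor(p,cv2.COLOR_RGB2HSV)
  for lo,hi in((.03,.08),(-.15,-.10)):
    for x in np.arange(.24,.72,.06):
      g=p.astype(int).sum(2)/3;k=(abs(W[...,0]-x)<.006)&(W[...,1]>lo)&(W[...,1]<hi)
      if k.sum()<8: continue
      t=(g[k].max()+np.median(g[k]))/2; y=W[...,1][k][g[k]>t]
      print(n,x.round(2),round(float(np.mean(y)),4),round(float(np.ptp(y)),3),int(g[k].max()-np.median(g[k])))
```

```text
[0.6712 0.2749 0.2697] [[-0.989, 0.146, -0.002], [0.146, 0.989, -0.001], [0.001, -0.001, -1.0]] [-0.3  -0.43 -0.14] 0.0015410069847321994
(372.8794860839844, 241.7083740234375) [[0.753, 0.306, 0.15], [0.673, 0.354, 0.15], [0.727, 0.432, 0.15], [0.817, 0.388, 0.15]]
(251.8656768798828, 85.74832153320312) [[0.633, 0.228, 0.15], [0.545, 0.247, 0.15], [0.559, 0.334, 0.15], [0.648, 0.323, 0.15]]
wrist 0.48 0.0481 0.016 74
wrist 0.54 0.0464 0.015 73
wrist 0.6 0.045 0.016 74
wrist 0.66 0.0438 0.016 79
top 0.24 0.0485 0.008 29
top 0.3 0.055 0.011 51
top 0.36 0.0535 0.015 42
top 0.42 0.0531 0.012 45
top 0.48 0.0502 0.012 52
top 0.54 0.0493 0.015 50
top 0.6 0.0482 0.012 49
top 0.66 0.0453 0.012 51
top 0.24 -0.1374 0.027 1
top 0.3 -0.1206 0.015 42
top 0.36 -0.1226 0.011 46
top 0.42 -0.123 0.015 47
top 0.48 -0.1253 0.012 55
top 0.54 -0.1253 0.012 45
top 0.6 -0.1293 0.012 40
top 0.66 -0.1285 0.012 45
```

View pics/w3.png

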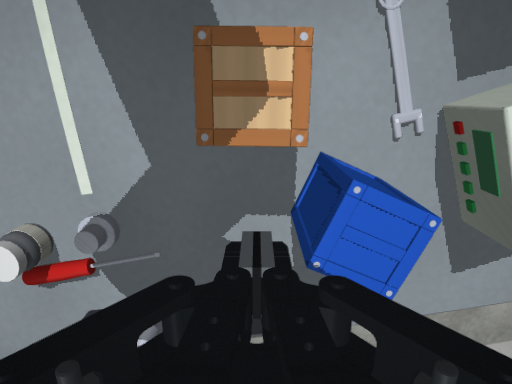

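The left crate is square to the tool, with its far face at x≈0.640. The blue corner at (325,155) lies to the right of the fingers' path. The lane centre is y≈-0.038 at x=0.51, with a slope of -0.027. Next: lower and push.

Request:
servo_tool(steps=[{"fingers":1,"tx":0,"ty":-0.003,"tz":0.0276,"rx":0,"ry":0,"rz":0},{"fingers":1,"tx":0,"ty":0,"tz":0.0276,"rx":0,"ry":0,"rz":0},{"fingers":1,"tx":0,"ty":0,"tz":0.0276,"rx":0,"ry":0,"rz":0},{"fingers":1,"tx":0,"ty":0,"tz":0.0276,"rx":0,"ry":0,"rz":0},{"fingers":1,"tx":0,"ty":0,"tz":0.0276,"rx":0,"ry":0,"rz":0},{"fingers":1,"tx":0.008,"ty":0,"tz":0,"rx":0,"ry":0,"rz":0},{"fingers":1,"tx":0.008,"ty":0,"tz":0,"rx":0,"ry":0,"rz":0},{"fingers":1,"tx":0.007,"ty":0,"tz":0,"rx":0,"ry":0,"rz":0},{"fingers":1,"tx":0.007,"ty":0,"tz":0,"rx":0,"ry":0,"rz":0},{"fingers":1,"tx":0.007,"ty":0,"tz":0,"rx":0,"ry":0,"rz":0},{"fingers":1,"tx":0.007,"ty":0,"tz":0,"rx":0,"ry":0,"rz":0},{"fingers":1,"tx":0.007,"ty":0,"tz":0,"rx":0,"ry":0,"rz":0},{"fingers":1,"tx":0.007,"ty":0,"tz":0,"rx":0,"ry":0,"rz":0},{"fingers":1,"tx":0.007,"ty":0,"tz":0,"rx":0,"ry":0,"rz":0},{"fingers":1,"tx":0.007,"ty":0,"tz":0,"rx":0,"ry":0,"rz":0},{"fingers":1,"tx":0.007,"ty":0,"tz":0,"rx":0,"ry":0,"rz":0},{"fingers":1,"tx":0.006,"ty":0,"tz":0,"rx":0,"ry":0,"rz":0},{"fingers":1,"tx":0,"ty":0,"tz":0,"rx":0,"ry":0,"rz":0},{"fingers":1,"tx":0,"ty":0,"tz":0,"rx":0,"ry":0,"rz":0}])

```text
clock: 7.17
tcp_pos: [0.5863, 0.2819, 0.133]
orientation: [0.074, 0.997, -0.0, -0.0]
wrist_force: [0.2, 0.3, -0.4]
grip_width: -0.001
```

```bash
cat > loc.py <<'E'
from h import *
def lying(C,d,ylo,yhi):
    H=cloud(C,d).reshape(*d.shape,3)
    m=((abs(H[...,2]-.09)<.012)&(H[...,1]>ylo)&(H[...,1]<yhi)&(H[...,0]>.3)&(H[...,0]<.64)&(d>.05)).astype(np.uint8)
    m=cv2.morphologyEx(m,cv2.MORPH_OPEN,np.ones((3,3)))
    c=max(cv2.findContours(m,0,2)[0],key=cv2.contourArea);r=cv2.minAreaRect(c);z=np.median(H[...,2][m>0])
    q=onplane(C,cv2.boxPoints(r),.09);print('z',z.round(3),'ctr',q.mean(0).round(3),'sides',np.linalg.norm(np.diff(q[:3],axis=0),axis=1).round(3),q[:,:2].round(3).tolist())
E
python3 - <<'E'
from loc import *
s=sense();print(s['tcp_pos'].round(4),s['wrist_force'].round(2))
p,d,C=cam('top');lying(C,d,.15,.42);lying(C,d,-.35,-.15)
p,d,C=cam('scene')
cv2.imwrite('pics/s4.png',cv2.resize(p[110:300,130:400],None,fx=2.9,fy=2.9,interpolation=2)[:,:,::-1])
E
```

```text
[0.5863 0.2819 0.133 ] [ 0.21  0.29 -0.41]Traceback (most recent call last):
  File "<stdin>", line 3, in <module>
  File "loc.py", line 6, in lying
    c=max(cv2.findContours(m,0,2)[0],key=cv2.contourArea);r=cv2.minAreaRect(c);z=np.median(H[...,2][m>0])
ValueError: max() iterable argument is empty
```

Run:
```python
from loc import *
p,d,C=cam('scene')
cv2.imwrite('pics/s4.png',cv2.resize(p[110:300,130:400],None,fx=2.9,fy=2.9,interpolation=2)[:,:,::-1])
for a in((-.35,-.15),(.15,.42)):
    try: lying(C,d,*a)
    except Exception as e: print(e)
```

```text
z 0.089 ctr [ 0.476 -0.262  0.09 ] sides [0.113 0.201] [[0.408, -0.318], [0.351, -0.221], [0.551, -0.211], [0.594, -0.3]]
z 0.09 ctr [0.575 0.27  0.09 ] sides [0.092 0.121] [[0.566, 0.199], [0.497, 0.26], [0.586, 0.343], [0.65, 0.279]]
```

View pics/s4.png

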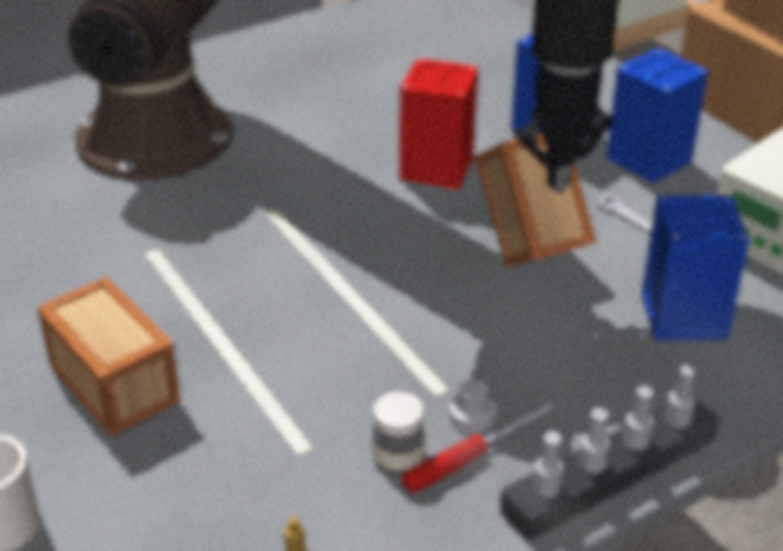

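The left crate, at crop (535,200), is tipped but not yet over. The right one (110,360) lies with a bare end. I'll push a little more, then go up.

Request:
servo_tool(steps=[{"fingers":1,"tx":0.006,"ty":0,"tz":0,"rx":0,"ry":0,"rz":0},{"fingers":1,"tx":0.006,"ty":0,"tz":0,"rx":0,"ry":0,"rz":0},{"fingers":1,"tx":0.006,"ty":0,"tz":0,"rx":0,"ry":0,"rz":0},{"fingers":1,"tx":0,"ty":0,"tz":0,"rx":0,"ry":0,"rz":0},{"fingers":1,"tx":0,"ty":0,"tz":0,"rx":0,"ry":0,"rz":0},{"fingers":1,"tx":0,"ty":0,"tz":0,"rx":0,"ry":0,"rz":0},{"fingers":1,"tx":0,"ty":0,"tz":0,"rx":0,"ry":0,"rz":0},{"fingers":1,"tx":0,"ty":0,"tz":-0.03,"rx":0,"ry":0,"rz":0},{"fingers":1,"tx":0,"ty":0,"tz":-0.04,"rx":0,"ry":0,"rz":0},{"fingers":1,"tx":0,"ty":0,"tz":-0.04,"rx":0,"ry":0,"rz":0},{"fingers":1,"tx":0,"ty":0,"tz":-0.04,"rx":0,"ry":0,"rz":0},{"fingers":1,"tx":0,"ty":0,"tz":0,"rx":0,"ry":0,"rz":0},{"fingers":1,"tx":0,"ty":0,"tz":0,"rx":0,"ry":0,"rz":0}])

```text
clock: 8.35
tcp_pos: [0.5703, 0.2852, 0.2867]
orientation: [0.075, 0.997, 0.002, 0.002]
wrist_force: [0.5, -0.0, -1.5]
grip_width: 0.004
```

Run:
```python
from loc import *
s=sense();print(s['tcp_pos'].round(4),s['wrist_force'].round(2))
for n in('wrist','top','scene'):
    p,d,C=cam(n);print(n)
    for a in((-.35,-.15),(.15,.42)):
        try: lying(C,d,*a)
        except Exception as e: print(e)
cv2.imwrite('pics/s5.png',cv2.resize(p[130:250,240:400],None,fx=4,fy=4,interpolation=2)[:,:,::-1])
```

```text
[0.5703 0.2852 0.2867] [ 0.51 -0.01 -1.48]
wrist
max() iterable argument is empty
z 0.088 ctr [0.48  0.302 0.09 ] sides [0.089 0.131] [[0.409, 0.268], [0.422, 0.356], [0.553, 0.341], [0.538, 0.244]]
top
z 0.087 ctr [ 0.475 -0.261  0.09 ] sides [0.092 0.151] [[0.544, -0.208], [0.555, -0.3], [0.405, -0.313], [0.395, -0.222]]
z 0.087 ctr [0.47  0.305 0.09 ] sides [0.15  0.092] [[0.404, 0.362], [0.552, 0.339], [0.537, 0.249], [0.389, 0.272]]
scene
z 0.089 ctr [ 0.477 -0.262  0.09 ] sides [0.113 0.204] [[0.408, -0.318], [0.35, -0.221], [0.554, -0.211], [0.597, -0.299]]
z 0.09 ctr [0.474 0.299 0.09 ] sides [0.127 0.217] [[0.399, 0.257], [0.341, 0.37], [0.556, 0.335], [0.598, 0.233]]
```

View pics/s5.png

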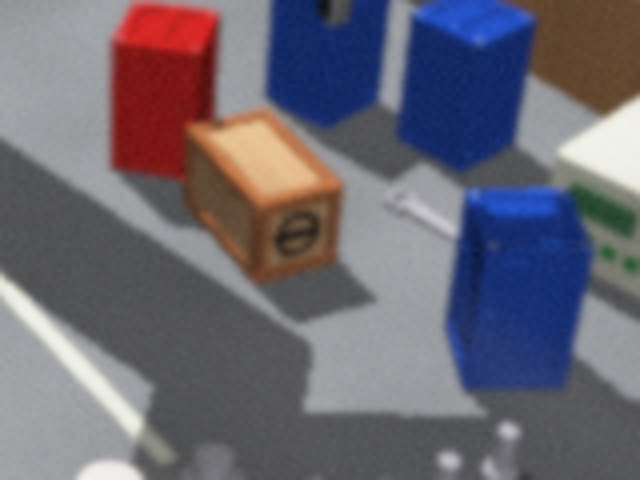

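The stamp (ring with bar) shows at crop (297,235), so the left crate is the stamped one. It lies at (0.471, 0.304) with yaw -8.6°. Next: go to its outer side and turn the tool 90° so the open fingers make a wide pusher.

Request:
servo_tool(steps=[{"fingers":-0.5,"tx":0.0252,"ty":0.021,"tz":0,"rx":0,"ry":0,"rz":0},{"fingers":-0.5,"tx":0.0252,"ty":0.021,"tz":0,"rx":0,"ry":0,"rz":0},{"fingers":-0.5,"tx":0.0252,"ty":0.021,"tz":0,"rx":0,"ry":0,"rz":0},{"fingers":-0.5,"tx":0.0252,"ty":0.021,"tz":0,"rx":0,"ry":0,"rz":0},{"fingers":-0.5,"tx":0,"ty":0,"tz":0,"rx":0,"ry":0,"rz":-6.95},{"fingers":-0.5,"tx":0,"ty":0,"tz":0,"rx":0,"ry":0,"rz":-6.95},{"fingers":-0.5,"tx":0,"ty":0,"tz":0,"rx":0,"ry":0,"rz":-6.95},{"fingers":-0.5,"tx":0,"ty":0,"tz":0,"rx":0,"ry":0,"rz":-6.95},{"fingers":-0.5,"tx":0,"ty":0,"tz":0,"rx":0,"ry":0,"rz":-6.95},{"fingers":-0.5,"tx":0,"ty":0,"tz":0,"rx":0,"ry":0,"rz":-6.95},{"fingers":-0.5,"tx":0,"ty":0,"tz":0,"rx":0,"ry":0,"rz":-6.95},{"fingers":-0.5,"tx":0,"ty":0,"tz":0,"rx":0,"ry":0,"rz":-6.95},{"fingers":-0.5,"tx":0,"ty":0,"tz":0,"rx":0,"ry":0,"rz":-6.95},{"fingers":-0.5,"tx":0,"ty":0,"tz":0,"rx":0,"ry":0,"rz":-6.95},{"fingers":-0.5,"tx":0,"ty":0,"tz":0,"rx":0,"ry":0,"rz":-6.95},{"fingers":-0.5,"tx":0,"ty":0,"tz":0,"rx":0,"ry":0,"rz":-6.95},{"fingers":-0.5,"tx":0,"ty":0,"tz":0,"rx":0,"ry":0,"rz":-6.95},{"fingers":-0.5,"tx":0,"ty":0,"tz":0,"rx":0,"ry":0,"rz":0}])

```text
clock: 10.0
tcp_pos: [0.4816, 0.3822, 0.2816]
orientation: [-0.657, 0.754, -0.0, -0.001]
wrist_force: [-0.1, 0.3, 0.2]
grip_width: 0.748
```

Run:
```python
from loc import *
s=sense();print(s['tcp_pos'].round(4),R.from_quat(s['orientation']).as_matrix().round(3).tolist(),s['joints'].round(2),s['grip_width'])
p,d,C=cam('wrist');lying(C,d,.15,.42)
```

```text
[0.4816 0.3822 0.2816] [[-0.137, -0.991, -0.002], [-0.991, 0.137, -0.002], [0.003, 0.001, -1.0]] [ 0.99  0.23 -0.05 -0.   -1.29 -1.13] 0.7482426515795063
z 0.088 ctr [0.472 0.303 0.09 ] sides [0.09  0.149] [[0.557, 0.334], [0.538, 0.247], [0.391, 0.27], [0.4, 0.36]]
```

The pusher is aligned. I'll lower beside the outer face and make the first half of the push.

Request:
servo_tool(steps=[{"fingers":-0.5,"tx":0,"ty":0,"tz":0.036,"rx":0,"ry":0,"rz":0},{"fingers":-0.5,"tx":0,"ty":0,"tz":0.036,"rx":0,"ry":0,"rz":0},{"fingers":-0.5,"tx":0,"ty":0,"tz":0.036,"rx":0,"ry":0,"rz":0},{"fingers":-0.5,"tx":0,"ty":0,"tz":0.036,"rx":0,"ry":0,"rz":0},{"fingers":-0.5,"tx":0,"ty":0,"tz":0.036,"rx":0,"ry":0,"rz":0},{"fingers":-0.5,"tx":0,"ty":0,"tz":0.036,"rx":0,"ry":0,"rz":0},{"fingers":-0.5,"tx":0,"ty":0,"tz":0.034,"rx":0,"ry":0,"rz":0},{"fingers":-0.5,"tx":0.009,"ty":0,"tz":0,"rx":0,"ry":0,"rz":0},{"fingers":-0.5,"tx":0.009,"ty":0,"tz":0,"rx":0,"ry":0,"rz":0},{"fingers":-0.5,"tx":0.009,"ty":0,"tz":0,"rx":0,"ry":0,"rz":0},{"fingers":-0.5,"tx":0.011,"ty":0,"tz":0,"rx":0,"ry":0,"rz":-0.4},{"fingers":-0.5,"tx":0.011,"ty":0,"tz":0,"rx":0,"ry":0,"rz":-0.4},{"fingers":-0.5,"tx":0.011,"ty":0,"tz":0,"rx":0,"ry":0,"rz":-0.4},{"fingers":-0.5,"tx":0.011,"ty":0,"tz":0,"rx":0,"ry":0,"rz":-0.4},{"fingers":-0.5,"tx":0.011,"ty":0,"tz":0,"rx":0,"ry":0,"rz":-0.4},{"fingers":-0.5,"tx":0.011,"ty":0,"tz":0,"rx":0,"ry":0,"rz":-0.4},{"fingers":-0.5,"tx":0.011,"ty":0,"tz":0,"rx":0,"ry":0,"rz":-0.4},{"fingers":-0.5,"tx":0.011,"ty":0,"tz":0,"rx":0,"ry":0,"rz":-0.4},{"fingers":-0.5,"tx":0.011,"ty":0,"tz":0,"rx":0,"ry":0,"rz":-0.4},{"fingers":-0.5,"tx":0.008,"ty":0,"tz":0,"rx":0,"ry":0,"rz":-0.4}])

```text
clock: 11.72
tcp_pos: [0.4656, 0.248, 0.0331]
orientation: [-0.681, 0.732, 0.0, -0.0]
wrist_force: [0.3, 3.5, 1.2]
grip_width: 0.749
```

Run:
```python
from loc import *
s=sense();print(s['tcp_pos'].round(4),R.from_quat(s['orientation']).as_matrix().round(3)[:2,0],s['wrist_force'].round(1))
for n in('top','scene'):
  p,d,C=cam(n);lying(C,d,.0,.42)
```

```text
[0.4656 0.248  0.0331] [-0.073 -0.997] [0.3 3.5 1.2]
z 0.088 ctr [0.461 0.193 0.09 ] sides [0.15  0.091] [[0.39, 0.243], [0.539, 0.233], [0.532, 0.142], [0.383, 0.153]]
z 0.09 ctr [0.457 0.197 0.09 ] sides [0.145 0.218] [[0.388, 0.143], [0.319, 0.27], [0.536, 0.244], [0.587, 0.13]]
```

It is tracking well, with the crate centre at (0.461, 0.193), yaw -4° and an offset of 55 mm. The remaining push is 0.230 m.

Request:
servo_tool(steps=[{"fingers":-0.5,"tx":0.012,"ty":0,"tz":0,"rx":0,"ry":0,"rz":-0.3},{"fingers":-0.5,"tx":0.0125,"ty":0,"tz":0,"rx":0,"ry":0,"rz":-0.3},{"fingers":-0.5,"tx":0.0125,"ty":0,"tz":0,"rx":0,"ry":0,"rz":-0.3},{"fingers":-0.5,"tx":0.0125,"ty":0,"tz":0,"rx":0,"ry":0,"rz":-0.3},{"fingers":-0.5,"tx":0.0125,"ty":0,"tz":0,"rx":0,"ry":0,"rz":-0.3},{"fingers":-0.5,"tx":0.0125,"ty":0,"tz":0,"rx":0,"ry":0,"rz":-0.3},{"fingers":-0.5,"tx":0.0125,"ty":0,"tz":0,"rx":0,"ry":0,"rz":-0.3},{"fingers":-0.5,"tx":0.0125,"ty":0,"tz":0,"rx":0,"ry":0,"rz":-0.3},{"fingers":-0.5,"tx":0.0125,"ty":0,"tz":0,"rx":0,"ry":0,"rz":-0.3},{"fingers":-0.5,"tx":0.0125,"ty":0,"tz":0,"rx":0,"ry":0,"rz":0},{"fingers":-0.5,"tx":0.0125,"ty":0,"tz":0,"rx":0,"ry":0,"rz":0},{"fingers":-0.5,"tx":0.0125,"ty":0,"tz":0,"rx":0,"ry":0,"rz":0},{"fingers":-0.5,"tx":0.0125,"ty":0,"tz":0,"rx":0,"ry":0,"rz":0},{"fingers":-0.5,"tx":0.0125,"ty":0,"tz":0,"rx":0,"ry":0,"rz":0},{"fingers":-0.5,"tx":0.0125,"ty":0,"tz":0,"rx":0,"ry":0,"rz":0},{"fingers":-0.5,"tx":0.0125,"ty":0,"tz":0,"rx":0,"ry":0,"rz":0},{"fingers":-0.5,"tx":0.012,"ty":0,"tz":0,"rx":0,"ry":0,"rz":0},{"fingers":-0.5,"tx":0.01,"ty":0,"tz":0,"rx":0,"ry":0,"rz":0},{"fingers":-0.5,"tx":0.006,"ty":0,"tz":0,"rx":0,"ry":0,"rz":0},{"fingers":-0.5,"tx":0.003,"ty":0,"tz":0,"rx":0,"ry":0,"rz":0}])

```text
clock: 13.48
tcp_pos: [0.4568, 0.0182, 0.0332]
orientation: [-0.697, 0.717, 0.0, -0.0]
wrist_force: [0.1, 3.0, 0.4]
grip_width: 0.753
```

Run:
```python
from loc import *
s=sense();print(s['tcp_pos'].round(4),R.from_quat(s['orientation']).as_matrix().round(3)[:2,0],s['wrist_force'].round(1))
for n in('top','scene'):
  p,d,C=cam(n);lying(C,d,-.15,.2)
```

```text
[0.4568 0.0182 0.0332] [-0.027 -1.   ] [0.1 3.  0.4]
z 0.088 ctr [ 0.453 -0.036  0.09 ] sides [0.091 0.145] [[0.525, 0.01], [0.526, -0.081], [0.381, -0.082], [0.38, 0.008]]
z 0.09 ctr [ 0.45  -0.027  0.09 ] sides [0.149 0.213] [[0.383, -0.087], [0.314, 0.045], [0.526, 0.028], [0.576, -0.092]]
```

Crate centre is at about (0.453, -0.036), mid-lane. Next: back off, go up and check.

Request:
servo_tool(steps=[{"fingers":-0.5,"tx":-0.015,"ty":0,"tz":0,"rx":0,"ry":0,"rz":0},{"fingers":-0.5,"tx":-0.03,"ty":0,"tz":0,"rx":0,"ry":0,"rz":0},{"fingers":-0.5,"tx":-0.03,"ty":0,"tz":-0.01,"rx":0,"ry":0,"rz":0},{"fingers":-0.5,"tx":-0.03,"ty":0,"tz":-0.03,"rx":0,"ry":0,"rz":0},{"fingers":-0.5,"tx":-0.02,"ty":0,"tz":-0.036,"rx":0,"ry":0,"rz":0},{"fingers":-0.5,"tx":-0.02,"ty":0,"tz":-0.036,"rx":0,"ry":0,"rz":0},{"fingers":-0.5,"tx":-0.02,"ty":0,"tz":-0.036,"rx":0,"ry":0,"rz":0},{"fingers":-0.5,"tx":-0.02,"ty":0,"tz":-0.036,"rx":0,"ry":0,"rz":0},{"fingers":-0.5,"tx":0,"ty":0,"tz":-0.04,"rx":0,"ry":0,"rz":0},{"fingers":-0.5,"tx":0,"ty":0,"tz":0,"rx":0,"ry":0,"rz":0},{"fingers":-0.5,"tx":0,"ty":0,"tz":0,"rx":0,"ry":0,"rz":0}])

```text
clock: 14.5
tcp_pos: [0.4624, 0.2048, 0.2589]
orientation: [-0.698, 0.716, -0.0, 0.002]
wrist_force: [0.4, -0.5, -1.0]
grip_width: 0.751
```

Run:
```python
from loc import *
s=sense();print(s['tcp_pos'].round(4),s['wrist_force'].round(1))
p,d,C=cam('wrist');lying(C,d,-.15,.1)
p,d,C=cam('top');lying(C,d,-.15,.1);lying(C,d,-.35,-.15)
cv2.imwrite('pics/t6.png',cv2.resize(p[90:310,130:430],None,fx=2.6,fy=2.6,interpolation=2)[:,:,::-1])
```

```text
[0.4624 0.2048 0.2589] [ 0.4 -0.5 -1. ]Traceback (most recent call last):
  File "<stdin>", line 3, in <module>
  File "loc.py", line 6, in lying
    c=max(cv2.findContours(m,0,2)[0],key=cv2.contourArea);r=cv2.minAreaRect(c);z=np.median(H[...,2][m>0])
ValueError: max() iterable argument is empty
```

Run:
```python
from loc import *
p,d,C=cam('top')
cv2.imwrite('pics/t6.png',cv2.resize(p[90:310,130:430],None,fx=2.6,fy=2.6,interpolation=2)[:,:,::-1])
for a in((-.15,.1),(-.35,-.15)):
    try: lying(C,d,*a)
    except Exception as e: print(e)
P=cloud(C,d).reshape(384,512,3);o=np.load('top0.npz');O=cloud(C,o['d']).reshape(384,512,3)
for n,(u0,u1,v0,v1),lo in(('mug',(375,420,150,200),.03),('wrench',(147,165,150,210),.004),('jar',(280,300,125,148),.03),('coup',(250,275,125,150),.02),('sd',(240,300,122,133),.006)):
    f=lambda A:A[v0:v1,u0:u1].reshape(-1,3)[(A[v0:v1,u0:u1,2]>lo).ravel()].mean(0).round(3)
    print(n,f(O),f(P))
```

```text
z 0.087 ctr [ 0.454 -0.036  0.09 ] sides [0.15 0.09] [[0.38, 0.011], [0.53, 0.008], [0.528, -0.083], [0.378, -0.078]]
z 0.087 ctr [ 0.475 -0.261  0.09 ] sides [0.092 0.151] [[0.544, -0.207], [0.555, -0.299], [0.405, -0.314], [0.394, -0.223]]
mug [ 0.601 -0.425  0.134] [ 0.603 -0.428  0.123]
wrench [0.588 0.451 0.048] [0.587 0.461 0.01 ]
jar [ 0.741 -0.047  0.07 ] [ 0.738 -0.047  0.08 ]
coup [0.741 0.048 0.068] [0.744 0.045 0.063]
sd [0.787 0.002 0.034] [0.786 0.004 0.035]
```

View pics/t6.png

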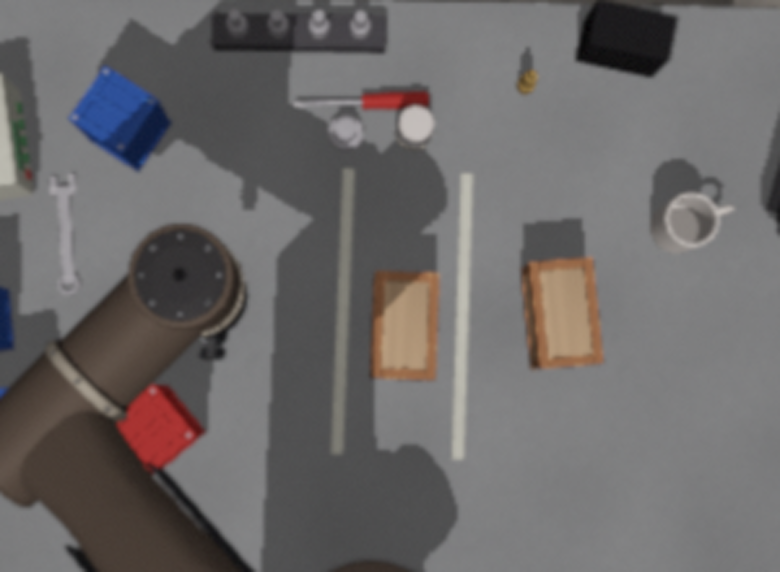

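The stamped crate at crop (405,325) lies between the lines, which end at rows 170 and 455. The plain crate (563,312) lies outside, the bystanders are unmoved and the arm is clear. I'm handing in.

```bash
python3 -c "
from bench import *
print(finish_job())"
```

```text
the job is handed in; nothing more can be done
None
```

Both crates are on their sides, and the stamped one is in the dispatch lane. I handed the job in at about 15 s on the robot clock; no verdict was reported.

I tipped both crates towards the robot by pushing high on their far sides. The left-hand crate showed the ring-and-bar stamp underneath and the right-hand one was bare. I then pushed the left-hand crate sideways into the lane with the fingers part open.

**Last checks, from the top camera:**
- **Stamped crate:** it lies at (0.454, -0.036), with y from -0.083 to +0.011 m. The lines' inner edges there are at about -0.117 and +0.043 m, and x runs from 0.378 to 0.530 m, well short of the lane's ends.
- **Plain crate:** it lies on its side with y from -0.31 to -0.21 m, outside the lane.
- **Bystanders:** apart from the wrench, before-and-after positions agree within about 4 mm. The wrench average shifted 10 mm in y, probably because the arm now hides part of the view; in the picture it lies where it was.
- **Arm:** it stood clear of everything, with no contact force to speak of.

**What failed or disagreed:**
- The first move call was refused because the rows were incomplete.
- The first push on the left crate stopped just short of tipping it over, so I pushed a little more.
- One wrist-camera check of the final pose found no crate, probably because it was out of view.
- Scene-camera outlines of the lying crates came out oversized because they took in side faces, so I used the top view instead.

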